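Rap the dust off the extractor's filter, draw it out and hold it over the bowl

TASK

Clean-down at the clay bench: with the dust extractor's flap still shut, turn the rapper knob on its top clockwise to the stop and let go so that it springs back; then lift the flap right back so it stays open, draw the filter cassette beneath it up out of its slot and carry it over to the wash bowl. Finish holding it there in the gripper, upright and still, over the middle of the bowl and about a hand's breadth above the rim, touching nothing else, ready to be brushed down. Keep the filter upright all the way so it does not shed its dust, leave the flap open, and leave the bowl and everything else on the bench where it stands.

Things in the scene. Friction and masses are not known exactly. Their poses are not given: they have to be found in the camera images.
- extractor: Bench dust extractor: grey steel box 240 deep (x) x 300 wide (y) x 155 mm high, fixed, louvred inlet grille facing its own -x (towards the robot). Origin: centre of its underside; x to its back, y to its left, z up. On top: flap at the left front (x -112 to +40, y -48 to +138 mm), black rapper knob at x -20, y -98, low wire bail at the rear (x +85, up to z 176).
- well (a point): Middle of the filter well's floor, under the flap: x = -35, y = +45, z = 110 mm in the extractor's frame. The well is open 140 mm along x and 180 mm along y. A slot in its floor, 20 (x) x 154 mm (y), centred here, holds the filter, whose frame stands 10 mm out of the floor.
- rapper (a joint): Turn of the rapper knob in rad: 0 at rest (bar grip along the extractor's x), growing clockwise seen from above to a hard stop at 1.2. A return spring resists with 0.04 N m at rest and 0.14 N m at the stop and snaps the knob back to 0 when it is let go.
- rapper_grip (a point): Point on the rapper knob's axis at the height to grip its bar (tool centre), z = 184 mm in the extractor's frame. The bar is 46 mm long (along the extractor's x at rest), 12 mm thick (y) and stands from z = 164 to 191 mm on a round skirt of 48 mm diameter.
- flap (a joint): Opening of the flap in rad: 0 shut (lying flat on top), growing as its front edge (towards the grille) rises; 1.95 fully back against its stop. It falls shut when let go below about 1.4 and falls back to the stop when let go past about 1.75. It weighs about 160 g.
- flap_hinge (a point): Middle of the flap's hinge line, at x = +40, y = +45, z = 155 mm in the extractor's frame; the hinge line runs along the extractor's y. The flap reaches 152 mm from it towards the grille and is 186 mm wide and 4 mm thick.
- flap_knob (a point): Grip point on the flap's small black pull knob, 130 mm from the hinge line on the flap's midline, 27 mm above the hinge line when shut (23 mm above the flap's outer face). The knob is round, 15 mm in diameter at the neck and 18 mm at its head, 30 mm tall from the flap's face; it moves and turns with the flap.
- filter: Filter cassette, hidden under the shut flap: upright plate of pleated paper in a grey plastic frame, 16 thick (its x) x 150 wide (its y) x 85 mm tall, with a pull tab on the middle of its top edge; about 160 g. Origin: centre of its lower edge; z up along the plate, vertical when upright. In place its axes agree with the extractor's, lower edge 35 mm above the bench, 2 mm play all round.
- filter_tab (a point): Grip point on the filter's pull tab, 109 mm above the filter's lower edge (24 mm above the frame's top edge). The tab is 12 mm thick (filter's x), 40 mm wide (y) and 28 mm tall; it is taken from above across its thickness. In place the tab's top is 148 mm above the bench, 7 mm under the shut flap.
- bowl: Round grey plastic wash bowl, 260 mm across its rim and 80 mm high, standing on the bench to one side of the extractor, left or right. Origin: centre of its underside; loose, about 700 g.
- bowl_rim (a point): Centre of the bowl's mouth, 80 mm above the bench.
- wheel: a bystander, not part of the job; leave it in place. Banding wheel (round turntable) of dark cast iron, 200 mm across and 78 mm high, on the other side of the extractor. Origin: centre of its underside.
- pot: a bystander, not part of the job; leave it in place. Unfired scalloped clay bowl standing on the wheel, 125 mm across, 55 mm high. Origin: centre of its underside.
- brush: a bystander, not part of the job; leave it in place. Flat wood-handled brush about 180 mm long, 40 mm wide, 14 mm high, lying before the extractor. Origin: at its middle, on the bench.
- loop_tool: a bystander, not part of the job; leave it in place. Wood-handled loop trimming tool 170 mm long, 10 mm high, lying before the extractor. Origin: under the middle of its handle.
- rib: a bystander, not part of the job; leave it in place. Wooden kidney-shaped throwing rib, 70 x 76 x 8 mm, lying at the extractor's right, near the cup. Origin: centre of its underside.
- jar: a bystander, not part of the job; leave it in place. Lidded glaze jar 64 mm across, 85 mm high, behind on the left. Origin: centre of its underside.
- cup: a bystander, not part of the job; leave it in place. White ceramic cup 72 mm across, 85 mm high, behind on the right. Origin: centre of its underside.

How it is judged:
By the outcome, as a careful person would: the job done as asked, in the order asked, and still so for the second after the job is handed in, while the arm keeps its last pose, push and grip.
It also fails if it takes over 67 s, if anything falls off the work surface, if the arm or the gripper's body presses on something with over 40 N, if the wrist force passes 120 N, or if a joint passes its speed limit or range.

ROBOT

A 6-joint arm with a two-finger parallel gripper is mounted at the origin on the work surface. World frame = base frame: x ahead of the robot, y to its left, z up, the work surface at z = 0. Lengths are in m, angles in degrees, forces in N, time in s.
With the tool pointing down it reaches from about 0.4 to 0.825 m from the base axis. Payload 7 kg.
Tool frame: the origin (TCP) lies between the finger pads, 19 mm behind the fingertips; this is the grasp point; z points along the fingers, y is the line along which they close (so a half turn about z gives the same grasp; the last joint's range is limited). The gripper opens to 88 mm and grips with 3 to 60 N. Pads are 19 mm wide; open, the fingers measure 130 mm over their backs; the gripper's body (78 mm by 193 mm) begins 47 mm behind the grasp point.
Start: joints at [92.252, 20.546, 0.682, 0, -70.136, -16.507], TCP at [0.166, 0.654, 0.245] pointing down, gripper open.
Joint ranges: [-176.03, 176.03], [-82.01, 121.73], [-58.28, 71.71], [-173.87, 95.51], [-174.79, -0.11], [-173.66, 173.66]. Speed limits (degrees/s): [136.94, 136.94, 172.46, 180, 180, 180].

INTERFACE

Orientations are given as [roll, pitch, yaw] about the fixed x, y, z axes, in that order (R = Rz(yaw) Ry(pitch) Rx(roll)).
In Python, from plant import get_state, imaging, r, finder gives the robot as it stands.
- The arm moves only by the shell command python3 -m handwheel 'ROWS' [FORCE]. ROWS is JSON, a list of rows, each a list of 5 numbers: the closure, from 0 (fully open) to 1 (shut), then the shift along the world's x, y, z in cm, then the turn about the world's z in degrees. A call has 1 to 8 rows; each row is the pose to reach, as a shift and turn from the pose commanded when the call began; what a row does not reach only later rows make up. A row lasts 1/8 s, in which the tool goes at most 62.5 mm and 10.7 degrees, less where a joint would pass 70% of its speed; a pose out of reach is approached as far as the arm can. A call with a gripper value outside its range is refused whole. The fingers move at their own pace and stop on an object; FORCE is the grip in N (left out, the last holds). Time passes only in rows, so rows that repeat a pose let the fingers close. It gives the time, the measured TCP pose, the force, the opening and the grip force at its end, in the units of the state.
- get_state(): the state, without advancing time (a new reading comes with each control period).
- imaging.capture(name): name is "scene" or "top" or "wrist"; returns (picture, depth): 400x640x3 uint8, red, green, blue; 400x640 float32, m along the optical axis (not along the pixel's ray), 0 where there is no reading.
- imaging.get_calibration(name): a dict with "fx", "fy", "cx", "cy" (pixels), "dist" ([k1, k2, p1, p2, k3] as OpenCV has them; the pictures are not rectified), "rvec" (rotation vector, rad) and "tvec" (3), from world to camera coordinates, as OpenCV has them; the wrist camera has in their place "hand_eye" (4x4, takes a point from camera to tool coordinates, whose origin is the TCP and whose axes are the flange's). Camera axes: x right, y down, z forward; pixel columns grow to the right and rows downward; lengths in m; the calibration is good to about 2 mm. A picture is of the moment at which its call begins: read the wrist's pose just before it. get_calibration takes no time and is no camera call.
- r.close_job(): hands the job in; it is judged then, once.
Trained networks look in the newest picture that a camera, given by its name, has taken for a name from the list of things; names that differ only in an ending like _2 or _b are one class to them, and where a whole thing is asked for, a point or a joint stands for the part that bears it (a point fixed in the world has none). Each returns a list of dicts, best first, with "p" (0 to 1); they miss things now and then, are a little off and sometimes report something else, mostly with a low value. They report only what shows in the picture. A call takes as long as a camera call.
- finder.cut_out(camera, query): "region" (400x640 bool, what is visible of it) and "pixel" ([column, row] in pixels, amid what is visible of it).
The state is a dict: "time_s": time; "joints": joint angles; "qd": joint speeds; "joint_torque": joint torques, N m; "tcp_pos": TCP position; "eef_rot": TCP orientation; "contact_force": force on the tool from outside, world axes, zero at the start; "moment": the same for the moment, N m; "gripper_width": finger opening in m; "gripper_force": force on a finger pad.
Only numpy, scipy, OpenCV 4.12 (cv2) and the standard library are available. Lean on these libraries where they do the work, as an engineer would, in place of code of your own. Each camera call takes 0.05 s, during which the arm holds its last target. There are 200 camera calls.

## Working session

There is one attempt and no reset: what is moved stays moved. The work goes in short steps, Python scripts to look and compute and a shell command to move; the robot and the scene stay as the last step left them, time stands still between calls to the robot, and variables do not carry over. Pictures are saved under pics/ and viewed, at most 10 in all, crops included, and the job is handed in when it is done.

```bash
ls; mkdir -p pics; cat > h.py <<'E'
import numpy as np, cv2
from plant import get_state, imaging, r, finder
from scipy.spatial.transform import Rotation as Ro
def pose():
    s=get_state(); e=s["eef_rot"]
    T=np.eye(4);T[:3,:3]=Ro.from_euler('xyz',e,degrees=True).as_matrix();T[:3,3]=s["tcp_pos"];return T
def cloud(name,d,T=None):
    c=imaging.get_calibration(name);K=np.array([[c["fx"],0,c["cx"]],[0,c["fy"],c["cy"]],[0,0,1]])
    v,u=np.mgrid[0:400,0:640]
    n=cv2.undistortPoints(np.stack([u,v],-1).reshape(-1,1,2).astype(np.float64),K,np.array(c["dist"],float)).reshape(400,640,2)
    P=np.dstack([n*d[...,None],d])
    if name=="wrist":
        M=T@np.array(c["hand_eye"]);return P@M[:3,:3].T+M[:3,3]
    R=cv2.Rodrigues(np.array(c["rvec"],float))[0];return (P-np.array(c["tvec"],float).ravel())@R
E
python3 - <<'E'
from h import *
print(get_state())
for n in ["top","scene"]:
    p,d=imaging.capture(n);cv2.imwrite(f"pics/{n}0.png",p[...,::-1]);P=cloud(n,d);np.save(n,P)
    for q in ["extractor","flap","rapper","flap_knob","bowl","wheel"]:
        for f in finder.cut_out(n,q)[:1]:
            X=P[f["region"]&(d>0)]
            print(n,q,round(f["p"],2),f["pixel"],len(X),np.median(X,0).round(3) if len(X) else'',X.min(0).round(3),X.max(0).round(3))
            np.save(f"{n}_{q}",X)
E
```

```text
pics
{'time_s': 0.0, 'joints': array([ 9.22517293e+01,  2.05900415e+01,  6.36442117e-01, -1.89047863e-02,
       -7.01357093e+01, -1.65083515e+01]), 'qd': array([-0.06775626,  0.02974318, -0.13761913, -0.01274854, -0.00772659,
        0.00086   ]), 'joint_torque': array([-1.03747429e-04, -5.82715166e+01,  2.93062019e+01,  6.99736163e+00,
        6.87495005e-03, -1.51219219e-04]), 'tcp_pos': array([0.16612938, 0.65379031, 0.24446248]), 'eef_rot': array([ 1.79909322e+02, -8.34037444e-03, -1.42630532e+01]), 'contact_force': array([-0.27293428,  0.03307971, -0.08628569]), 'moment': array([0.00952802, 0.03267872, 0.01673481]), 'gripper_force': 0.0, 'gripper_width': 0.08787972854094511}
top extractor 0.8 [326.2, 174.7] 9939 [ 0.624 -0.039  0.156] [ 0.487 -0.223 -0.007] [0.817 0.141 0.197]
top flap 0.84 [307.8, 183.5] 3670 [0.595 0.014 0.158] [ 0.51  -0.088  0.146] [0.682 0.113 0.191]
top rapper 0.77 [361.3, 184.7] 215 [ 0.592 -0.129  0.165] [ 0.57  -0.155  0.155] [ 0.615 -0.111  0.197]
top flap_knob 0.76 [310.4, 189.5] 3587 [0.595 0.012 0.158] [ 0.512 -0.088  0.15 ] [0.682 0.111 0.191]
top bowl 0.71 [191.1, 241.3] 6131 [0.447 0.355 0.029] [ 0.31   0.212 -0.005] [0.583 0.467 0.086]
top wheel 0.56 [425.0, 240.4] 2259 [ 0.434 -0.346  0.078] [ 0.338 -0.487 -0.006] [ 0.539 -0.269  0.136]
scene extractor 0.65 [349.1, 223.7] 9646 [ 0.625 -0.101  0.155] [ 0.49  -0.207 -0.003] [0.817 0.273 0.195]
scene flap 0.92 [334.9, 196.7] 2557 [0.596 0.004 0.159] [ 0.512 -0.094  0.15 ] [0.681 0.117 0.193]
scene rapper 0.53 [338.7, 233.0] 285 [ 0.593 -0.139  0.168] [ 0.568 -0.158  0.15 ] [ 0.622 -0.098  0.195]
scene flap_knob 0.85 [334.5, 194.1] 2544 [0.597 0.004 0.159] [ 0.512 -0.094  0.15 ] [0.682 0.116 0.193]
scene bowl 0.84 [285.3, 137.1] 3135 [0.45  0.381 0.034] [ 0.323  0.208 -0.003] [0.578 0.472 0.087]
```

```bash
python3 -m handwheel --help 2>&1 | head -20
```

```text
invalid input: not JSON, or not a number
```

```bash
python3 - <<'E'
from h import *
def rect(X): return cv2.minAreaRect((X[:,:2]*1000).astype(np.float32))
for n in ["top","scene"]:
    e=np.load(n+"_extractor.npy"); f=np.load(n+"_flap.npy"); k=np.load(n+"_rapper.npy"); b=np.load(n+"_bowl.npy")
    P=np.load(n+".npy").reshape(-1,3)
    t=P[(abs(P[:,2]-.157)<.008)&(P[:,0]>.45)&(P[:,0]<.82)&(abs(P[:,1]+.04)<.2)]
    print(n,"ext",rect(t),"flap",rect(f[abs(f[:,2]-.158)<.006]))
    kk=f[f[:,2]>.176]; print(" knob",len(kk),np.median(kk,0),kk.min(0),kk.max(0))
    k=k[k[:,2]>.18]; print(" rap",len(k),k.mean(0),rect(k) if len(k)>3 else '')
    rim=b[b[:,2]>.072]; print(" rim",cv2.minEnclosingCircle((rim[:,:2]*1000).astype(np.float32)))
E
```

```text
top ext ((626.2769775390625, -38.278961181640625), (300.5589294433594, 240.1453857421875), 81.98101806640625) flap ((595.2518920898438, 13.260543823242188), (189.51959228515625, 153.15423583984375), 82.01072692871094)
 knob 36 [0.54410582 0.01904056 0.18761808] [0.53592494 0.01093847 0.18144976] [0.55227351 0.0271152  0.19123637]
 rap 76 [ 0.59031136 -0.13113591  0.18989749] ((590.5565185546875, -131.58753967285156), (11.96489143371582, 41.00020217895508), 82.13080596923828)
 rim ((448.663330078125, 339.7058410644531), 129.3911590576172)
scene ext ((628.2041015625, -38.08790588378906), (306.3844909667969, 239.9967803955078), 81.85460662841797) flap ((596.3568725585938, 13.5736083984375), (196.75210571289062, 150.59413146972656), 82.63702392578125)
 knob 35 [0.5452388  0.01501139 0.18687168] [0.53695529 0.00938846 0.17755877] [0.55154449 0.02751015 0.19273671]
 rap 94 [ 0.59392979 -0.13512078  0.18825278] ((594.1057739257812, -133.01724243164062), (15.528057098388672, 43.14202117919922), 84.84001922607422)
 rim ((450.7514343261719, 337.9732666015625), 132.06179809570312)
```

View pics/top0.png

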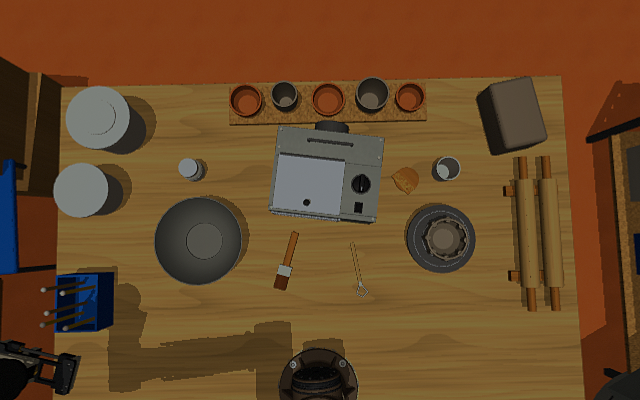

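View pics/scene0.png

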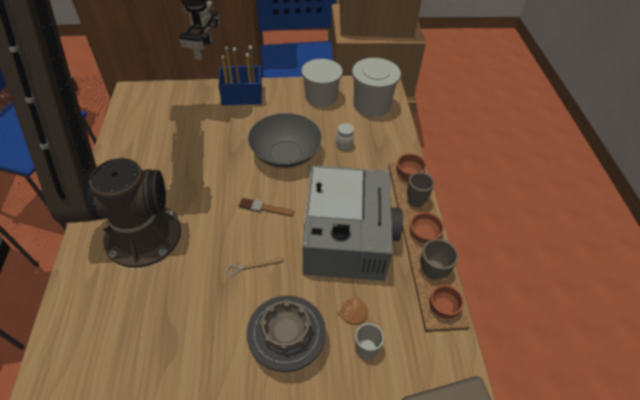

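```bash
python3 - <<'E'
from h import *
T=pose()
for n in["top","scene"]:
    P=np.load(n+".npy").reshape(-1,3); L=(P-T[:3,3])@T[:3,:3]
    m=(abs(L[:,0])<.16)&(abs(L[:,1])<.16)&(L[:,2]<.03)&(L[:,2]>-.16)
    for a in np.arange(-.16,.02,.02):
        q=L[m&(L[:,2]>=a)&(L[:,2]<a+.02)]
        if len(q):print(n,a.round(2),len(q),q.min(0).round(3)[:2],q.max(0).round(3)[:2])
E
python3 -m handwheel '[[0.6,4,-5,3,3],[0.6,8,-11,5.5,6.3],[0.6,12,-18,5.5,6.3],[0.6,15,-24,5.5,6.3],[0.6,18,-30,5.5,6.3],[0.6,21,-36,5.5,6.3],[0.6,24,-42,5.5,6.3],[0.6,27,-48,5.5,6.3]]' 20
```

```text
top -0.16 216 [-0.02  -0.039] [0.041 0.04 ]
top -0.14 46 [ 0.018 -0.039] [0.04  0.022]
top -0.12 101 [-0.02  -0.014] [0.028 0.02 ]
top -0.1 1047 [-0.039 -0.08 ] [0.041 0.1  ]
top -0.08 536 [-0.039 -0.089] [0.041 0.098]
top -0.06 191 [-0.038 -0.087] [0.041 0.092]
top -0.04 18 [ 0.005 -0.057] [ 0.012 -0.041]
top -0.02 14 [-0.003 -0.055] [ 0.013 -0.041]
top -0.0 34 [-0.009 -0.059] [ 0.013 -0.041]
scene -0.16 149 [-0.038 -0.053] [0.044 0.043]
scene -0.14 74 [-0.03  -0.047] [0.042 0.021]
scene -0.12 118 [-0.021 -0.049] [0.03  0.021]
scene -0.1 403 [-0.037 -0.099] [0.044 0.104]
scene -0.08 230 [-0.04  -0.101] [0.045 0.099]
scene -0.06 113 [-0.034 -0.086] [0.041 0.093]
scene -0.04 36 [-0.008 -0.067] [0.017 0.068]
scene -0.02 53 [-0.008 -0.063] [0.015 0.067]
scene -0.0 49 [-0.008 -0.058] [0.013 0.063]
time_s: 1.7
tcp_pos: [0.409, 0.2276, 0.3008]
eef_rot: [-179.9, -0.0, -7.9]
contact_force: [0.9, -0.1, -0.1]
gripper_width: 0.035
gripper_force: 0.0
```

```bash
python3 -m handwheel '[[0.6,3,-6,0,0],[0.6,6,-12,0,0],[0.6,9,-18,0,0],[0.6,12,-24,0,0],[0.6,15,-30,0,0],[0.6,18.3,-36,0,0],[0.6,18.3,-36,-3,0],[0.6,18.3,-36,-3,0]]'
python3 - <<'E'
from h import *
T=pose();p,d=imaging.capture("wrist");cv2.imwrite("pics/w1.png",p[...,::-1]);P=cloud("wrist",d,T)
print(T[:3,3],get_state()["eef_rot"],get_state()["joints"].round(1))
for q in["rapper","flap_knob"]:
  for f in finder.cut_out("wrist",q)[:1]:
    X=P[f["region"]&(d>0)];print(q,f["p"],f["pixel"]);X=X[X[:,2]>.178];print(len(X),X.min(0),X.max(0))
    if len(X)>3:print(cv2.minAreaRect((X[:,:2]*1000).astype(np.float32)))
t=P[(abs(P[...,2]-.159)<.006)];
E
```

```text
time_s: 2.7
tcp_pos: [0.5907, -0.1325, 0.2671]
eef_rot: [180.0, 0.3, -8.2]
contact_force: [-0.7, 0.9, 0.1]
gripper_width: 0.0352
gripper_force: 0.0
[ 0.59070171 -0.13248252  0.26712349] [ 1.79964589e+02  1.61666337e-01 -8.07451804e+00] [  5.9  13.3  -6.3  -0.  -70.5  76. ]
rapper 0.83 [321.2, 203.1]
879 [ 0.57152618 -0.14014022  0.1782157 ] [ 0.61708752 -0.12316701  0.1928592 ]
((594.2516479492188, -131.33607482910156), (11.702580451965332, 45.852195739746094), 81.83650207519531)
flap_knob 0.8 [150.3, 186.5]Traceback (most recent call last):
  File "<stdin>", line 6, in <module>
    return umr_minimum(a, axis, None, out, keepdims, initial, where)
ValueError: zero-size array to reduction operation minimum which has no identity
```

View pics/w1.png

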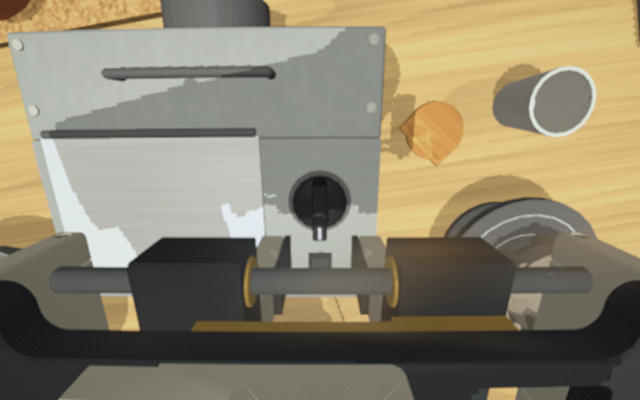

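```bash
python3 -m handwheel '[[0.6,0.2,0.1,-4,0],[0.6,0.2,0.1,-7,0],[0.6,0.2,0.1,-8.4,0],[0.6,0.2,0.1,-8.4,0],[1,0.2,0.1,-8.4,0],[1,0.2,0.1,-8.4,0],[1,0.2,0.1,-8.4,0],[1,0.2,0.1,-8.4,0]]' 30
```

```text
time_s: 3.85
tcp_pos: [0.5938, -0.1314, 0.1874]
eef_rot: [179.9, -0.1, -8.0]
contact_force: [-0.5, -8.4, 1.1]
gripper_width: 0.0114
gripper_force: 30.0
```

```bash
python3 -m handwheel '[[1,0,-0.05,0,-9],[1,0,-0.05,0,-18],[1,0,-0.05,0,-27],[1,0,-0.05,0,-36],[1,0,-0.05,0,-45],[1,0,-0.05,0,-54],[1,0,-0.05,0,-62],[1,0,-0.05,0,-66]]'; python3 -c "
from h import *
print(get_state()['moment'])"
python3 -m handwheel '[[1,0,0,0,-2],[1,0,0,0,-4],[1,0,0,0,-5],[1,0,0,0,-5]]'; python3 -c "
from h import *
print(get_state()['moment'],get_state()['eef_rot'])"
```

```text
time_s: 4.85
tcp_pos: [0.5936, -0.1317, 0.1874]
eef_rot: [180.0, -0.1, -74.1]
contact_force: [-0.7, -6.0, 2.0]
gripper_width: 0.0119
gripper_force: 30.0
[-2.35300337  0.3497632   0.11359554]
time_s: 5.35
tcp_pos: [0.5936, -0.1317, 0.1874]
eef_rot: [180.0, -0.1, -78.9]
contact_force: [-1.1, -7.0, 1.4]
gripper_width: 0.0118
gripper_force: 30.5
[-2.32809645  0.34799868  0.63303747] [ 1.79999763e+02 -1.34176324e-01 -7.89246737e+01]
```

```bash
python3 -m handwheel '[[0.1,0,0,0,0],[0.1,0,0,0,0],[0.1,0,0,0,0],[0.1,0,0,0,0],[0.1,0,0,3,0],[0.5,0,0,8,10],[0.5,0,0,9,20],[0.5,0,0,9,30]]' ; python3 -m handwheel '[[0.5,-1,3,0,10],[0.5,-2,6,0,20],[0.5,-3,9,0,30],[0.5,-4,12,0,40.7],[0.5,-4.9,15,0,40.7],[0.5,-4.9,15,0,40.7]]'
python3 - <<'E'
from h import *
T=pose();p,d=imaging.capture("wrist");cv2.imwrite("pics/w2.png",p[...,::-1]);P=cloud("wrist",d,T)
print(T[:3,3],get_state()["eef_rot"])
for q in["rapper","flap_knob"]:
  for f in finder.cut_out("wrist",q)[:1]:
    X=P[f["region"]&(d>0)];print(q,f["p"],f["pixel"]);X=X[X[:,2]>.178];print(len(X))
    if len(X)>3:print(X.min(0),X.max(0),cv2.minAreaRect((X[:,:2]*1000).astype(np.float32)))
E
```

```text
time_s: 6.35
tcp_pos: [0.5944, -0.1292, 0.2779]
eef_rot: [-179.8, -0.1, -48.6]
contact_force: [-0.4, -0.3, -0.5]
gripper_width: 0.0442
gripper_force: 0.0
time_s: 7.1
tcp_pos: [0.5442, 0.0222, 0.2765]
eef_rot: [-179.9, -0.0, -8.1]
contact_force: [-0.6, 0.4, -0.4]
gripper_width: 0.0438
gripper_force: 0.0
[0.5442455  0.02223129 0.27653122] [-1.79943012e+02 -2.33758913e-02 -8.13354243e+00]
rapper 0.72 [497.4, 122.1]
1466
[ 0.57030021 -0.13901598  0.17805114] [ 0.61642517 -0.12185673  0.19309177] ((593.42236328125, -130.5607452392578), (13.261727333068848, 45.81714630126953), 81.88236999511719)
flap_knob 0.97 [324.0, 131.1]
387
[0.53583672 0.01123562 0.18045459] [0.55331572 0.02857685 0.1908987 ] ((544.717041015625, 19.7681884765625), (17.45707893371582, 16.962451934814453), 35.08613967895508)
```

View pics/w2.png

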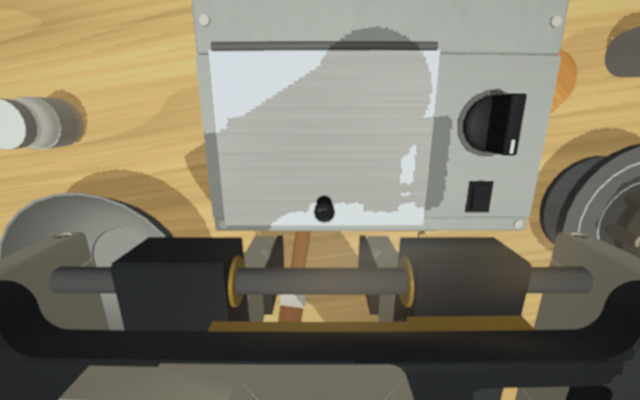

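```bash
python3 -m handwheel '[[0.5,0,-0.25,-4,0],[0.5,0,-0.25,-8,0],[0.5,0,-0.25,-9.3,0],[0.5,0,-0.25,-9.3,0],[1,0,-0.25,-9.3,0],[1,0,-0.25,-9.3,0],[1,0,-0.25,-9.3,0],[1,0,-0.25,-9.3,0]]' 12
python3 - <<'E'
import numpy as np
R=.1328;a0=np.arctan2(27,130);x0=-R*np.cos(a0);z0=R*np.sin(a0);c,s=np.cos(np.radians(-8.1)),np.sin(np.radians(-8.1))
for t in list(range(7,112,7))+[108]:
    a=a0+np.radians(t);dx=-R*np.cos(a)-x0;dz=R*np.sin(a)-z0;print(t,(np.array([dx*c,dx*s,dz])*100).round(1))
E
```

```text
time_s: 8.25
tcp_pos: [0.5454, 0.0193, 0.1842]
eef_rot: [-179.8, -0.1, -8.2]
contact_force: [-1.1, 9.1, 1.4]
gripper_width: 0.017
gripper_force: 12.0
7 [ 0.4 -0.1  1.6]
14 [ 1.  -0.1  3.1]
21 [ 1.8 -0.3  4.5]
28 [ 2.8 -0.4  5.8]
35 [ 3.9 -0.5  7. ]
42 [ 5.1 -0.7  8. ]
49 [ 6.4 -0.9  8.9]
56 [ 7.9 -1.1  9.6]
63 [ 9.4 -1.3 10.1]
70 [11.  -1.6 10.4]
77 [12.6 -1.8 10.6]
84 [14.2 -2.  10.5]
91 [15.8 -2.2 10.3]
98 [17.3 -2.5  9.8]
105 [18.8 -2.7  9.2]
108 [19.4 -2.8  8.8]
```

```bash
python3 -m handwheel '[[1,0.2,0.05,0.8,0],[1,0.4,0.0,1.6,0],[1,0.7,0,2.4,0],[1,1,0,3.1,0],[1,1.4,-0.1,3.8,0],[1,1.8,-0.2,4.5,0],[1,2.3,-0.25,5.2,0],[1,2.8,-0.3,5.8,0]]'
```

```text
time_s: 9.25
tcp_pos: [0.5729, 0.0155, 0.2417]
eef_rot: [-179.9, -0.0, -8.2]
contact_force: [0.1, 6.1, -2.3]
gripper_width: 0.0174
gripper_force: 12.0
```

```bash
python3 -m handwheel '[[1,0.6,0,0.6,0],[1,1.1,-0.1,1.2,0],[1,1.7,-0.15,1.7,0],[1,2.3,-0.25,2.2,0],[1,2.9,-0.3,2.7,0],[1,3.6,-0.4,3.1,0],[1,4.3,-0.5,3.5,0],[1,5.1,-0.65,3.8,0]]'
python3 -m handwheel '[[1,0.8,-0.1,0.3,0],[1,1.5,-0.2,0.5,0],[1,2.3,-0.35,0.7,0],[1,3.1,-0.5,0.8,0],[1,3.9,-0.6,0.95,0],[1,4.7,-0.7,1,0],[1,5.5,-0.8,1,0],[1,6.3,-0.9,0.9,0]]'
```

```text
time_s: 10.25
tcp_pos: [0.6239, 0.0083, 0.2796]
eef_rot: [-180.0, 0.0, -8.2]
contact_force: [0.1, 6.7, -0.4]
gripper_width: 0.0173
gripper_force: 12.0
time_s: 11.25
tcp_pos: [0.6871, -0.0006, 0.2889]
eef_rot: [-180.0, -0.0, -8.2]
contact_force: [0.5, 6.8, 0.0]
gripper_width: 0.0176
gripper_force: 12.0
```

```bash
python3 -m handwheel '[[1,0.8,-0.1,-0.1,0],[1,1.6,-0.2,-0.2,0],[1,2.4,-0.4,-0.4,0],[1,3.1,-0.5,-0.7,0],[1,3.9,-0.6,-1,0],[1,4.6,-0.75,-1.3,0],[1,5,-0.8,-1.5,0],[1,5,-0.8,-1.5,0]]'
python3 -m handwheel '[[0.5,0,0,0,0],[0.5,0,0,0,0],[0.5,0,0,0,0],[0.5,0,0,3,0],[0.5,0,0,7,0],[0.5,-2,0.5,9,0],[0.5,-7,1,9,0],[0.5,-12,1.5,9,0]]'
```

```text
time_s: 12.25
tcp_pos: [0.7373, -0.0077, 0.2734]
eef_rot: [-179.9, -0.0, -8.2]
contact_force: [0.3, 8.6, -0.2]
gripper_width: 0.0171
gripper_force: 12.0
time_s: 13.25
tcp_pos: [0.6152, 0.0054, 0.3632]
eef_rot: [180.0, 0.0, -8.3]
contact_force: [-0.8, 0.6, 0.4]
gripper_width: 0.0437
gripper_force: 0.0
```

```bash
python3 -m handwheel '[[0.3,-4,0.5,-2,0],[0.3,-7,0.6,-6,0],[0.3,-7,0.6,-6,0]]'
python3 - <<'E'
from h import *
T=pose();p,d=imaging.capture("wrist");cv2.imwrite("pics/w3.png",p[...,::-1]);P=cloud("wrist",d,T);np.save("w3",P)
print(T[:3,3],get_state()["eef_rot"])
for q in["filter","filter_tab","flap"]:
  for f in finder.cut_out("wrist",q)[:2]:
    X=P[f["region"]&(d>0)];print(q,f["p"],f["pixel"],X.min(0),X.max(0));X=X[(X[:,2]>.138)&(X[:,2]<.153)];print(len(X))
    if len(X)>3:print(X.min(0),X.max(0),cv2.minAreaRect((X[:,:2]*1000).astype(np.float32)))
c,s=np.cos(np.radians(-8.1)),np.sin(np.radians(-8.1))
L=(P[...,:2]-[.6265,-.038])@np.array([[c,-s],[s,c]])
m=(abs(L[...,0]+.035)<.05)&(abs(L[...,1]-.045)<.06)&(P[...,2]>.138)&(P[...,2]<.153)
X=P[m];print(len(X),X.mean(0),cv2.minAreaRect((X[:,:2]*1000).astype(np.float32)),L[m].min(0),L[m].max(0))
# flap inner surface points by height
for z in (.19,.21,.23,.26):
    k=(abs(P[...,2]-z)<.004)&(L[...,0]>.03)&(L[...,0]<.12)&(abs(L[...,1]-.045)<.08)
    if k.any():print(z,np.percentile(L[...,0][k],[5,50,95]).round(4))
E
```

```text
time_s: 13.62
tcp_pos: [0.5424, 0.0109, 0.3009]
eef_rot: [179.9, 0.3, -8.3]
contact_force: [1.6, -0.2, 0.2]
gripper_width: 0.0606
gripper_force: 0.0
[0.5424426  0.01091404 0.30089318] [ 1.79934927e+02  5.99063961e-02 -8.23490381e+00]
filter 0.78 [311.9, 133.4] [ 0.57976774 -0.06188691  0.04490485] [0.61643855 0.08647763 0.14965936]
520
[ 0.59020603 -0.00698937  0.13852048] [0.60652296 0.03233959 0.14965936] ((598.6133422851562, 13.052474021911621), (39.230960845947266, 11.3580904006958), 81.81832122802734)
filter_tab 0.76 [312.2, 133.7] [ 0.57976774 -0.06188691  0.04490485] [0.61723019 0.09027517 0.14965936]
520
[ 0.59020603 -0.00698937  0.13852048] [0.60652296 0.03233959 0.14965936] ((598.6133422851562, 13.052474021911621), (39.230960845947266, 11.3580904006958), 81.81832122802734)
filter_tab 0.51 [620.8, 216.2] [ 0.3875475  -0.40074202  0.07637041] [ 0.50029739 -0.30705295  0.13553981]
0
flap 0.72 [304.6, 20.9] [ 0.66170672 -0.11601739 -0.00072123] [0.77717267 0.16714051 0.21312225]
0
520 [0.59875308 0.01265193 0.14735602] ((598.6133422851562, 13.052474021911621), (39.230960845947266, 11.3580904006958), 81.81832122802734) [-0.0405033  0.0270065] [-0.02913256  0.06622642]
0.19 [0.0526 0.0542 0.0558]
0.21 [0.0601 0.0614 0.0624]
```

View pics/w3.png

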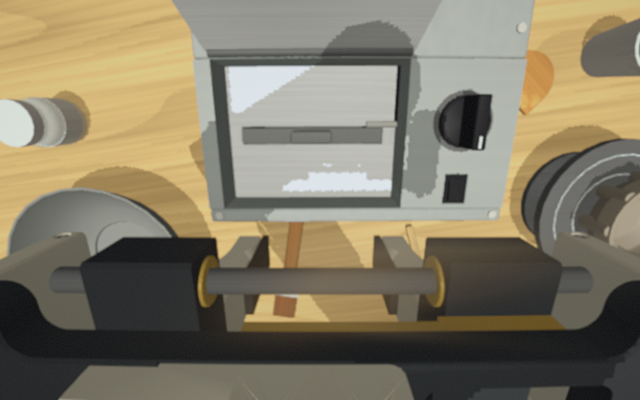

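```bash
python3 -m handwheel '[[0.3,3,0.1,-3,0],[0.3,5.5,0.2,-7,0],[0.3,5.5,0.2,-10,0],[0.3,5.5,0.2,-10,0],[0.3,5.5,0.2,-10,0],[0.3,5.5,0.2,-10,0]]'
python3 - <<'E'
from h import *
print(get_state()["tcp_pos"],get_state()["eef_rot"])
P=np.load("w3.npy");print(P[124,360:400:5].round(3),P[137,360:400:5].round(3))
E
```

```text
time_s: 14.58
tcp_pos: [0.6026, 0.0141, 0.2054]
eef_rot: [-179.9, -0.2, -8.2]
contact_force: [-0.6, 0.1, 0.8]
gripper_width: 0.0613
gripper_force: 0.0
[0.60256684 0.01412527 0.20537032] [-1.79935369e+02 -1.71667063e-01 -8.24420217e+00]
[[ 0.602 -0.042  0.108]
 [ 0.601 -0.047  0.11 ]
 [ 0.601 -0.051  0.116]
 [ 0.6   -0.056  0.118]
 [ 0.599 -0.062  0.116]
 [ 0.599 -0.067  0.117]
 [ 0.598 -0.072  0.117]
 [ 0.597 -0.077  0.117]] [[ 0.589 -0.039  0.12 ]
 [ 0.589 -0.044  0.12 ]
 [ 0.588 -0.049  0.119]
 [ 0.587 -0.054  0.121]
 [ 0.586 -0.06   0.121]
 [ 0.585 -0.067  0.111]
 [ 0.584 -0.073  0.11 ]
 [ 0.584 -0.077  0.116]]
```

```bash
python3 -m handwheel '[[0.3,-0.3,-0.1,-3,0],[0.3,-0.3,-0.1,-5.7,0],[0.3,-0.3,-0.1,-5.7,0],[0.3,-0.3,-0.1,-5.7,0]]'
```

```text
time_s: 15.08
tcp_pos: [0.5995, 0.0131, 0.1481]
eef_rot: [-180.0, -0.1, -8.2]
contact_force: [0.5, 0.3, 0.3]
gripper_width: 0.0614
gripper_force: 0.0
```

```bash
python3 -m handwheel '[[0.3,-0.1,0,-0.3,0],[0.3,-0.1,0,-0.3,0],[1,-0.1,0,-0.3,0],[1,-0.1,0,-0.3,0],[1,-0.1,0,-0.3,0],[1,-0.1,0,-0.3,0],[1,-0.1,0,-0.3,0]]' 40
python3 -m handwheel '[[1,0,0,0.3,0],[1,0,0,0.8,0],[1,0,0,1.5,0],[1,0,0,2.2,0],[1,0,0,3,0],[1,0,0,3,0]]'
```

```text
time_s: 15.95
tcp_pos: [0.5976, 0.0129, 0.1434]
eef_rot: [-180.0, -0.0, -8.3]
contact_force: [-0.4, 0.2, 0.9]
gripper_width: 0.0396
gripper_force: 40.0
time_s: 16.7
tcp_pos: [0.598, 0.013, 0.1743]
eef_rot: [-180.0, -0.1, -8.3]
contact_force: [-0.2, 0.4, -2.2]
gripper_width: 0.0397
gripper_force: 40.0
```

```bash
python3 -m handwheel '[[1,0,0,1.5,0],[1,0,0,3.2,0],[1,0,0,5,0],[1,0,0,7,0],[1,0,0,9,0],[1,0,0,11,0],[1,0,0,13,0],[1,0,0,14.5,0]]'
python3 -m handwheel '[[1,0,0,1,0],[1,0,0,1.5,0],[1,-0.5,1,1.5,0],[1,-1,2.5,1.5,0],[1,-2,4.5,1.5,0],[1,-3,7,1.5,0],[1,-4,9.5,1.5,0],[1,-5,12,1.5,0]]'
python3 - <<'E'
from h import *
T=pose();print(T[:3,3],get_state()["contact_force"],get_state()["gripper_width"])
p,d=imaging.capture("scene");cv2.imwrite("pics/s2.png",p[...,::-1])
E
```

```text
time_s: 17.7
tcp_pos: [0.5977, 0.0129, 0.3204]
eef_rot: [-180.0, -0.1, -8.3]
contact_force: [-0.9, 0.6, -1.0]
gripper_width: 0.0395
gripper_force: 40.0
time_s: 18.7
tcp_pos: [0.5465, 0.1345, 0.3328]
eef_rot: [180.0, 0.0, -8.2]
contact_force: [0.2, -0.6, -1.2]
gripper_width: 0.0395
gripper_force: 40.0
[0.54646098 0.13454146 0.33279563] [ 0.2408251  -0.56544278 -1.16703971] 0.03951262868892023
```

View pics/s2.png

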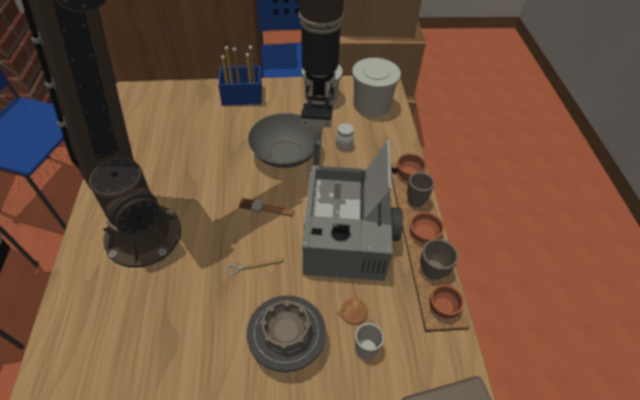

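```bash
python3 -m handwheel '[[1,-1.2,2.5,0,0],[1,-2.4,5,0,0],[1,-3.6,7.5,0,0],[1,-4.8,10,0,0],[1,-6,12.5,0,0],[1,-7.2,15,0,0],[1,-8.3,17.5,0,0],[1,-9,19,0,0]]'
python3 -m handwheel '[[1,-0.5,1,-0.5,0],[1,-0.7,1.4,-1.5,0],[1,-0.7,1.4,-3,0],[1,-0.7,1.4,-4.5,0],[1,-0.7,1.4,-5.3,0],[1,-0.7,1.4,-5.3,0],[1,-0.7,1.4,-5.3,0],[1,-0.7,1.4,-5.3,0]]'
python3 -m handwheel '[[1,0,0,0,0],[1,0,0,0,0],[1,0,0,0,0],[1,0,0,0,0],[1,0,0,0,0],[1,0,0,0,0],[1,0,0,0,0],[1,0,0,0,0]]'
python3 - <<'E'
from h import *
for n in("top","scene"):
  p,d=imaging.capture(n);cv2.imwrite(f"pics/{n}3.png",p[...,::-1]);P=cloud(n,d)
  for q in("bowl","filter"):
   for f in finder.cut_out(n,q)[:1]:
    X=P[f["region"]&(d>0)]; print(n,q,f["p"],f["pixel"],np.percentile(X,[2,50,98],axis=0).round(3).tolist())
    if q=="bowl": X=X[(X[:,2]>.072)&(X[:,2]<.09)];print(cv2.minEnclosingCircle((X[:,:2]*1000).astype(np.float32)))
    else:
      X=X[(X[:,2]>.165)&(X[:,2]<.26)]
      if len(X)>20:
        c=np.median(X,0);X=X[np.linalg.norm(X-c,axis=1)<.1];print(len(X),"normal",np.linalg.svd(X-X.mean(0),full_matrices=0)[2][2],X.mean(0))
i=np.hstack([cv2.imread("pics/top3.png")[140:340,60:360],cv2.imread("pics/scene3.png")[40:240,180:480]]);cv2.imwrite("pics/f.png",cv2.resize(i,(800,267)))
E
```

```text
time_s: 19.75
tcp_pos: [0.4564, 0.3243, 0.3328]
eef_rot: [180.0, 0.0, -8.2]
contact_force: [0.2, 0.2, -1.4]
gripper_width: 0.0397
gripper_force: 40.0
time_s: 20.75
tcp_pos: [0.4508, 0.3371, 0.2809]
eef_rot: [-180.0, -0.0, -8.3]
contact_force: [-0.1, 0.9, -0.9]
gripper_width: 0.0398
gripper_force: 40.0
time_s: 21.75
tcp_pos: [0.4505, 0.3369, 0.2803]
eef_rot: [180.0, 0.0, -8.3]
contact_force: [0.7, 0.2, -1.5]
gripper_width: 0.0394
gripper_force: 40.0
top bowl 0.79 [206.3, 236.8] [[0.329, 0.224, 0.002], [0.452, 0.324, 0.034], [0.567, 0.439, 0.08]]
((448.5345764160156, 339.9192810058594), 129.29750061035156)
top filter 0.45 [212.5, 241.5] [[0.435, 0.261, 0.158], [0.443, 0.262, 0.22], [0.448, 0.266, 0.256]]
46 normal [ 0.09463021  0.99549994 -0.00499978] [0.4422711  0.26178499 0.22045776]
scene bowl 0.83 [287.8, 137.9] [[0.336, 0.218, 0.001], [0.452, 0.378, 0.032], [0.565, 0.455, 0.08]]
((447.7975158691406, 340.0988464355469), 133.1772003173828)
scene filter 0.36 [347.9, 223.3] [[0.503, -0.2, 0.023], [0.633, -0.094, 0.151], [0.76, 0.107, 0.279]]
807 normal [-0.95482356  0.07028081  0.2887431 ] [ 0.69543969 -0.02871709  0.21047845]
```

View pics/f.png

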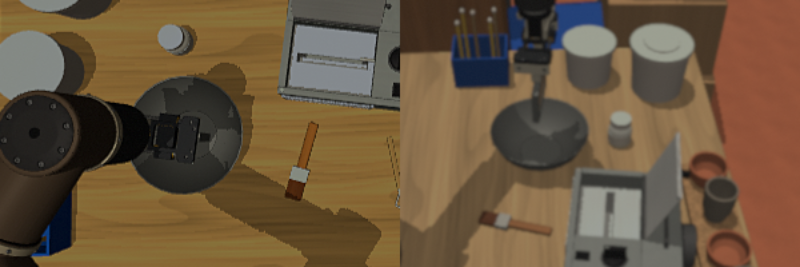

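```bash
python3 -c "
from plant import r
print(r.close_job())"
```

```text
the job is handed in; nothing more can be done
None
```

I turned the rapper to its stop and it sprang back, then opened the flap fully back. The filter is now held upright and still over the middle of the bowl, about 9 cm above the rim, and the job was handed in at about 22 s. I gripped the tab across its 40 mm width rather than its thickness, because the gripper body would have touched the open flap.

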